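Set up the mousse portioning station

ROBOT

A 6-joint arm with a two-finger parallel gripper is mounted at the origin on the work surface. World frame = base frame: x ahead of the robot, y to its left, z up, the work surface at z = 0. Lengths are in mm, angles in degrees, forces in N, time in s.
With the tool pointing down it reaches from about 350 to 850 mm from the base axis. Payload 8.1 kg.
Tool frame: the origin (TCP) lies midway between the tips of the shut fingers; the grasp point (between the pads) lies 19 mm behind it; z points along the fingers, y is the line along which they close (so a half turn about z gives the same grasp; the last joint's range is limited). The gripper opens to 85 mm and grips with 20 to 120 N. Pads are 22 mm wide; open, the fingers measure 114 mm over their backs; the gripper's body (76 mm by 85 mm) begins 54 mm behind the grasp point. The pads swing forward as they close: fully open they stand 13 mm farther back than shut.
Start: joints at [-70.611, 7.471, 85.268, -0, 87.261, -4.893], TCP at [246.756, -546.916, 231.292] pointing down, gripper open.
Joint ranges: [-169.43, 169.43], [-51.17, 129.36], [1.28, 143.12], [-76.62, 256.62], [0, 156.53], [-152.29, 152.29]. Speed limits (degrees/s): [136.94, 136.94, 159.86, 180, 180, 180].

INTERFACE

Orientations are given as [roll, pitch, yaw] about the fixed x, y, z axes, in that order (R = Rz(yaw) Ry(pitch) Rx(roll)).
In Python, from bench import r gives the robot as it stands. The module is installed in compiled form; this text tells all that it offers.
- The arm moves only by the tool jog_arm, never from a script. Its argument "rows" is a list of rows, each a list of 2 entries, a list of its own where there are three numbers: the shift along the tool's x, y, z in mm, then the turn, a rotation vector about the tool's x, y, z in rad. A call has 1 to 10 rows; each row is the pose to reach, as a shift and turn from the pose commanded when the call began, along the tool's axes at that moment; what a row does not reach only later rows make up. A row lasts 1/10 s, in which the tool goes at most 50 mm and 8.59 degrees, less where a joint would pass 70% of its speed; a pose out of reach is approached as far as the arm can. A call with a gripper value outside its range is refused whole. "grip" is the finger opening in mm, from 0 to 85.4, set as the call begins (left out, the last holds). The fingers move at their own pace and stop on an object; "force" is the grip in N (left out, the last holds). Time passes only in rows, so rows that repeat a pose let the fingers close. It gives the time, the measured TCP pose, the force, the opening and the grip force at its end, in the units of the state.
- r.sense(): the state, without advancing time (a new reading comes with each control period).
- r.snapshot(name): name is "side" or "top"; returns (picture, depth): 400x640x3 uint8, blue, green, red; 400x640 float32, mm along the optical axis (not along the pixel's ray), 0 where there is no reading.
- r.camera_params(name): a dict with "fx", "fy", "cx", "cy" (pixels), "dist_coeffs" ([k1, k2, p1, p2, k3] as OpenCV has them; the pictures are not rectified), "pose" (4x4, takes a point from camera to world coordinates). Camera axes: x right, y down, z forward; pixel columns grow to the right and rows downward; lengths in mm; the calibration is good to about 2 mm. A picture is of the moment at which its call begins. camera_params takes no time and is no camera call.
- r.hand_in(): hands the job in; it is judged then, once.
The state is a dict: "time": time; "joint_pos": joint angles; "qd": joint speeds; "joint_efforts": joint torques, N m; "tool_pos": TCP position; "tcp_rot": TCP orientation; "ft_force": force on the tool from outside, world axes, zero at the start; "wrist_torque": the same for the moment, N m; "finger_gap": finger opening in mm; "grip_force": force on a finger pad.
Only numpy, scipy, OpenCV 4.12 (cv2) and the standard library are available. Lean on these libraries where they do the work, as an engineer would, in place of code of your own. Each camera call takes 0.05 s, during which the arm holds its last target. There are 200 camera calls.

TASK

Set up the station for portioning mousse: stand the steel jug in the middle of the scale's platform, the cake ring in the middle of the round cake card, and the sugar shaker upright on the bench midway between the scale and the card, in line with the two. Stand the short pudding mould in the middle of the small baking tray and gently lower the tall one upright into it, letting it sit there by its own weight without pressing it tight. Leave the tub and the timer where they are.

Things in the scene. Friction and masses are not known exactly. Their poses are not given: they have to be found in the camera images.
- scale: digital kitchen scale, fixed, white, 155 mm deep x 130 mm wide, with a round steel platform 116 mm across. Origin on the bench directly below the platform's centre; the platform's flat top is 36 mm above the origin. x points from the display edge (90 mm from the origin, facing the robot) to the back edge (65 mm from the origin); +y points to the scale's left side as seen from the robot; sides 65 mm either way. Turned up to 7 degrees
- card: round gold-brown cake card, fixed flat on the bench to one side of the scale (left or right, about 225 mm away), 90 mm across, 3 mm thick. Origin at the centre of its underside
- tray: small square dark steel baking tray, fixed, on the other side of the scale, 120 x 120 mm outside, rim 14 mm high, inner floor 3 mm above its origin, which is the centre of its underside
- jug: small steel jug, straight round body 60 mm across (63 mm at the lip) and 80 mm high, open top, wall 2.5 mm, loop handle towards its +y reaching 55 mm from the axis, small spout towards -y reaching 40 mm. Origin at the centre of its underside, z up. About 180 g
- ring: plain steel cake ring, a tube open at both ends, 60 mm outside diameter, wall 2.5 mm, 45 mm high. Origin at the centre of its lower edge, z up. About 80 g
- shaker: steel sugar shaker, closed round can 54 mm across and 72 mm high with a 57 mm wide aluminium perforated lid, slightly domed, on top; 96 mm high in all. Origin at the centre of its underside, z up. About 200 g
- short_mould: short aluminium pudding mould, open tapered cup 38 mm high, 41 mm across the foot, 58.5 mm across the rolled rim (a straight outer band 7 mm high at the top), wall 2.5 mm, inner floor 3 mm above its origin, inside 37 mm across at the floor and 50 mm at the mouth. Origin at the centre of its underside, z up. About 60 g
- tall_mould: tall aluminium pudding mould of the same taper, 60 mm high, 39 mm across the foot, 64 mm across the rolled rim (a straight outer band 7 mm high at the top), open, wall 2.5 mm. Origin at the centre of its underside, z up. About 90 g. Put into the short mould it stops by its taper with its foot about 10 mm above the short mould's underside, its rim then about 32 mm above the short mould's rim; pressing would jam the two
- tub: closed white plastic tub with a flat lid, 76 mm across, 54 mm high, loose, standing among the things; a bystander, not to be moved. Origin at the centre of its underside
- timer: white kitchen timer, upright box 30 x 75 x 62 mm high, loose, behind the scale (far side); a bystander, not to be moved. Origin at the centre of its underside
Mind the look-alikes: they are no part of the job. Leave any purple look-alike of the jug alone.

How it is judged:
By the outcome, as a careful person would: the job done as asked, in the order asked, and still so for the second after the job is handed in, with the robot touching nothing.
It also fails if it takes over 128 s, if anything falls off the work surface, if the arm or the gripper's body presses on something with over 40 N, if the wrist force passes 120 N, or if a joint passes its speed limit or range.

## Working session

There is one attempt and no reset: what is moved stays moved. The work goes in short steps, Python scripts to look and compute and a tool call to move; the robot and the scene stay as the last step left them, time stands still between calls to the robot, and variables do not carry over. Pictures are saved under pics/ and viewed, at most 14 in all, crops included, and the job is handed in when it is done.

Besides the shell and the picture viewer there is one more tool, called as name(argument=value, ...), one argument or row to a line, values as JSON. jog_arm: Moves the arm, as the interface text tells. Its arguments: {"type":"object","properties":{"rows":{"type":"array"},"grip":{"type":"number"},"force":{"type":"number"}},"required":["rows"]}

```bash
mkdir -p pics
python3 - <<'E'
from bench import r
import cv2,numpy as np
for n in("top","side"):
    im,d=r.snapshot(n); cv2.imwrite(f"pics/{n}0.png",im); np.save(f"{n}0.npy",d)
    p=r.camera_params(n); print(n,p)
print(r.sense())
E
```

```text
top {'fx': 407.96046396830997, 'fy': 407.96046396830997, 'cx': 318.56838291834157, 'cy': 195.42241803693716, 'dist_coeffs': array([-0.02697651,  0.        ,  0.        ,  0.        ,  0.        ]), 'pose': array([[ 1.58518768e-02, -9.94385079e-01,  1.04628069e-01,
         4.25853612e+02],
       [-9.99841480e-01, -1.66128299e-02, -6.40541550e-03,
         1.49966852e+01],
       [ 8.10761792e-03, -1.04509946e-01, -9.94490793e-01,
         1.20138314e+03],
       [ 0.00000000e+00,  0.00000000e+00,  0.00000000e+00,
         1.00000000e+00]])}
side {'fx': 497.97262367823674, 'fy': 497.97262367823674, 'cx': 313.8581726026895, 'cy': 199.55472635376265, 'dist_coeffs': array([-0.01622704,  0.        ,  0.        ,  0.        ,  0.        ]), 'pose': array([[-9.48249111e-01, -2.02156400e-01,  2.44859989e-01,
         1.64155052e+02],
       [-3.17405118e-01,  6.24874009e-01, -7.13292692e-01,
         1.07249021e+03],
       [-8.80996036e-03, -7.54098975e-01, -6.56701699e-01,
         1.02431234e+03],
       [ 0.00000000e+00,  0.00000000e+00,  0.00000000e+00,
         1.00000000e+00]])}
{'time': 0.1, 'joint_pos': array([-7.06107945e+01,  7.51223379e+00,  8.53248727e+01,  8.76032691e-04,
        8.72610534e+01, -4.89186858e+00]), 'qd': array([-0.07093505, -0.09208524, -0.10320853,  0.02309304,  0.03830556,
       -0.00322027]), 'joint_efforts': array([ 3.01491000e-04, -5.70953465e+01, -5.01942945e+01, -2.26239940e-04,
        8.13981809e-03, -1.03475659e-04]), 'tool_pos': array([ 246.59617799, -546.42776027,  230.31661407]), 'tcp_rot': array([-1.79902272e+02, -9.24240533e-03,  2.42810236e+01]), 'ft_force': array([-0.34103145,  0.11630327,  0.09637968]), 'wrist_torque': array([ 0.02220337, -0.01355881,  0.00080054]), 'grip_force': 0.0, 'finger_gap': 85.46670444614541}
```

View pics/top0.png

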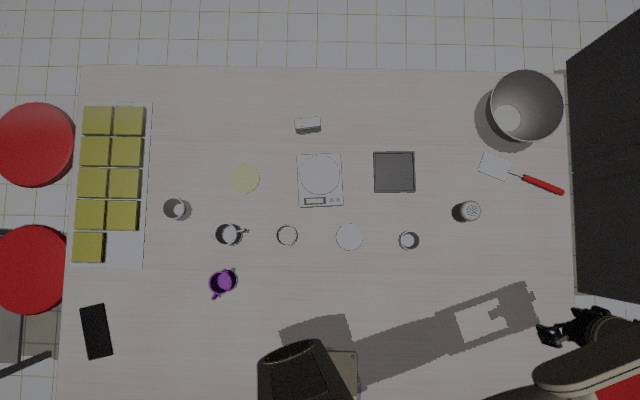

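View pics/side0.png

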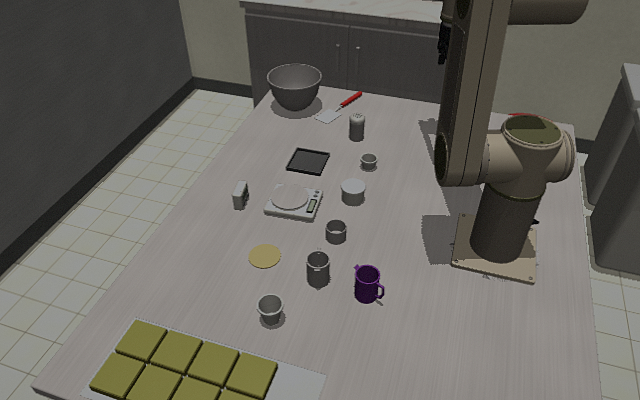

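Run:
```python
import cv2
im=cv2.imread("pics/top0.png")
cv2.imwrite("pics/c1.png",cv2.resize(im[110:300,155:335],None,fx=3.1,fy=3.1,interpolation=cv2.INTER_CUBIC))
cv2.imwrite("pics/c2.png",cv2.resize(im[110:300,295:495],None,fx=3.1,fy=3.1,interpolation=cv2.INTER_CUBIC))
```

```text
(no output)
```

View pics/c1.png

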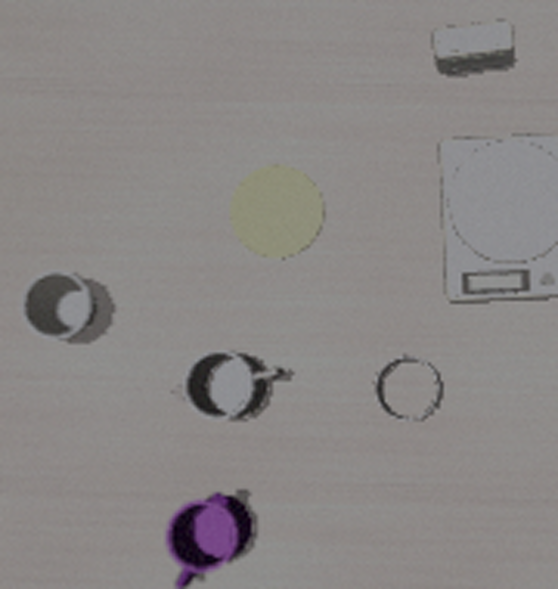

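View pics/c2.png

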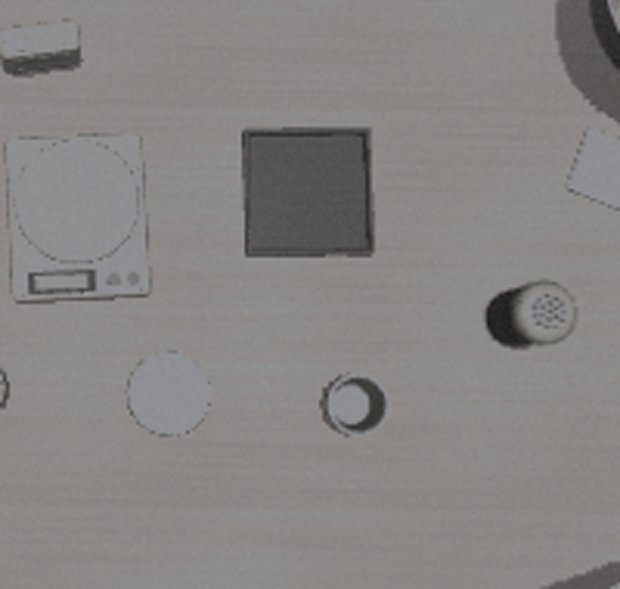

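Top view crops: card (245,178), scale platform (319,175), tray (394,172), ring (287,235), jug (228,234; handle to the right at (247,231)), tall mould (175,208), short mould (408,240), shaker (470,211), tub (349,237), timer (308,125). All upright.

```bash
cat > h.py <<'E'
from bench import r
import cv2,numpy as np
from scipy.optimize import least_squares
def cloud(n,d=None,save=None):
    if d is None:
        im,d=r.snapshot(n)
        if save: cv2.imwrite(save,im)
    p=r.camera_params(n);K=np.array([[p['fx'],0,p['cx']],[0,p['fy'],p['cy']],[0,0,1]])
    v,u=np.mgrid[:400,:640]; uv=np.stack([u,v],-1).reshape(-1,1,2).astype(float)
    n2=cv2.undistortPoints(uv,K,p['dist_coeffs']).reshape(400,640,2)
    P=np.dstack([n2*d[...,None],d]); T=p['pose']
    W=P@T[:3,:3].T+T[:3,3]; W[d==0]=np.nan
    return W
def at(W,u,v,k=2): return np.nanmedian(W[v-k:v+k+1,u-k:u+k+1].reshape(-1,3),0)
def near(W,c,R,z0,z1):
    Q=W.reshape(-1,3); Q=Q[~np.isnan(Q[:,0])]
    return Q[(np.hypot(Q[:,0]-c[0],Q[:,1]-c[1])<R)&(Q[:,2]>z0)&(Q[:,2]<z1)]
def circ(Q,rad):
    f=lambda p:np.hypot(Q[:,0]-p[0],Q[:,1]-p[1])-rad
    return least_squares(f,np.median(Q[:,:2],0),loss='soft_l1',f_scale=2).x
E
python3 - <<'E'
from h import *
T=cloud("top",np.load("top0.npy"));S=cloud("side",np.load("side0.npy"))
np.set_printoptions(precision=1,suppress=True)
pt=dict(card=(245,178),scale=(319,175),tray=(394,172),ring=(287,235),jug=(228,234),tall=(175,208),short=(408,240),shaker=(470,211),tub=(349,237),timer=(308,123))
sp=dict(ring=(.0,45,28.75,60),jug=(0,80,30,96),tall=(0,60,30.75,60),short=(0,38,28,60),shaker=(0,90,27,60))
for n,(u,v) in pt.items():
    c=at(T,u,v);print(n,c)
    if n in sp:
        _,h,rad,_=sp[n]
        for nm,W in(("T",T),("S",S)):
            Q=near(W,c,50,h-6,h+9)
            if len(Q)<8: print(nm,"few",len(Q));continue
            print("  ",nm,len(Q),Q[:,:2].min(0),Q[:,:2].max(0),"mid",(Q[:,:2].min(0)+Q[:,:2].max(0))/2,"fit",circ(Q,rad),"zmax",np.percentile(Q[:,2],[10,50,95]))
for n,z0,z1 in(("scale",30,42),("tray",8,18),("tub",48,60),("timer",55,68)):
    c=at(T,*pt[n])
    for nm,W in(("T",T),("S",S)):
        Q=near(W,c,120,z0,z1)
        if n!='scale': Q=near(W,c,90,z0,z1)
        if len(Q)>10: print(n,nm,len(Q),Q[:,:2].min(0),Q[:,:2].max(0),np.median(Q[:,2]),cv2.minAreaRect(Q[:,:2].astype(np.float32)))
im=cv2.imread("pics/top0.png").astype(int)
m=(im[...,1]-im[...,0]>18)&(np.hypot(T[...,0]-at(T,245,178)[0],T[...,1]-at(T,245,178)[1])<60)
Q=T[m];print("card",m.sum(),Q.mean(0),Q.min(0),Q.max(0))
E
```

```text
card [600.5 226.8   1.4]
scale [607.7   7.2  36.3]
tray [ 625.8 -216.2    3.5]
ring [434.1  97.8  -0.6]
   T 63 [405.6  69.3] [462. 126.] mid [433.8  97.7] fit [434.   98.1] zmax [42.1 45.7 48.5]
   S 100 [405.4  65.4] [464.6 130.9] mid [435.   98.1] fit [435.3  98.9] zmax [40.5 43.9 48.4]
jug [434.1 270.2   3.6]
   T 134 [403.4 222.1] [463.6 302.9] mid [433.5 262.5] fit [433.9 262.9] zmax [76.8 80.4 83.7]
   S 152 [403.2 224.2] [466.4 300.9] mid [434.8 262.5] fit [435.1 262.9] zmax [76.6 79.5 83.4]
tall [507.5 429.9   4.5]
   T 141 [472.5 385.9] [535.  447.4] mid [503.8 416.6] fit [503.5 415.9] zmax [56.2 59.4 63.4]
   S 204 [472.6 384.4] [538.5 450.2] mid [505.5 417.3] fit [504.3 417.9] zmax [55.8 59.2 62.9]
short [ 425. -257.    3.]
   T 122 [ 396.7 -284. ] [ 453.5 -225.3] mid [ 425.1 -254.6] fit [ 424.7 -254.3] zmax [34.3 37.8 41.3]
   S 94 [ 398. -288.] [ 455.5 -220.1] mid [ 426.7 -254. ] fit [ 426.2 -254.2] zmax [33.5 37.8 42.1]
shaker [ 506.1 -407.3   95.3]
   T 286 [ 482.  -436.1] [ 534.8 -384.6] mid [ 508.4 -410.4] fit [ 508.  -420.7] zmax [87.3 92.8 97.1]
   S 121 [ 482.9 -
[... 793 characters left out ...]
7 [ 394.6 -116.2] [467.6 -42.8] 54.30740303469497 ((431.0069274902344, -79.58602142333984), (72.60860443115234, 73.36748504638672), 1.5131875276565552)
tub S 331 [ 395.7 -119.9] [470.6 -38.9] 54.44316380500368 ((432.75335693359375, -78.36990356445312), (75.31867218017578, 74.64252471923828), 73.21124267578125)
timer T 258 [737.1   6.7] [772.8  81.7] 61.415581370305404 ((756.0081787109375, 43.905540466308594), (31.479400634765625, 74.60001373291016), 7.281468391418457)
timer S 166 [738.1   7.7] [775.6  82.4] 61.56191389793395 ((757.3228149414062, 44.88362121582031), (31.429542541503906, 78.28468322753906), 7.647005558013916)
card 654 [601.1 230.4   3.1] [557.8 187.2  -4.1] [645.1 271.8  10.6]
```

jog_arm(
  rows=[
    [[328,-233,30],[0,0,-1.147]],
    [[328,-233,30],[0,0,-1.147]],
    [[328,-233,30],[0,0,-1.147]],
    [[328,-233,30],[0,0,-1.147]],
    [[328,-233,30],[0,0,-1.147]],
    [[328,-233,30],[0,0,-1.147]],
    [[328,-233,30],[0,0,-1.147]],
    [[328,-233,30],[0,0,-1.147]],
    [[328,-233,30],[0,0,-1.147]],
    [[328,-233,30],[0,0,-1.147]],
  ],
  grip=85,
  force=40,
)

```text
time: 1.1
tool_pos: [450.2, -198.2, 200.8]
tcp_rot: [-179.9, -0.0, 90.1]
ft_force: [0.4, 0.0, 0.2]
finger_gap: 85.1
grip_force: 0.0
```

Run:
```python
from h import *
p=r.camera_params("top");K=np.array([[p['fx'],0,p['cx']],[0,p['fy'],p['cy']],[0,0,1]])
def pl(u,v,z):
    q=cv2.undistortPoints(np.array([[[u,v]]],float),K,p['dist_coeffs'])[0,0]
    d=p['pose'][:3,:3]@[*q,1];o=p['pose'][:3,3];return np.round(o+d*(z-o[2])/d[2],1)[:2]
print("plat",pl(319.7,174.5,36))
for c in((296.9,155.5),(339.8,153.5),(300.2,207.4),(343.4,205.2)):print(pl(*c,26))
```

```text
plat [609.3   5.2]
[665.9  72.7]
[674.1 -52.8]
[513.9  59.9]
[522.3 -64.8]
```

jog_arm(
  rows=[
    [[462.5,-15.5,40],[0,0,0]],
    [[462.5,-15.5,40],[0,0,0]],
    [[462.5,-15.5,40],[0,0,0]],
    [[462.5,-15.5,40],[0,0,0]],
    [[462.5,-15.5,40],[0,0,0]],
    [[462.5,-15.5,40],[0,0,0]],
    [[462.5,-15.5,40],[0,0,0]],
    [[462.5,-15.5,40],[0,0,0]],
    [[462.5,-15.5,40],[0,0,0]],
    [[462.5,-15.5,40],[0,0,0]],
  ],
)

```text
time: 2.1
tool_pos: [434.2, 265.2, 160.8]
tcp_rot: [-180.0, -0.0, 90.0]
ft_force: [-0.1, -0.4, -0.5]
finger_gap: 84.4
grip_force: 0.0
```

jog_arm(
  rows=[
    [[0,0,0],[0,0,0]],
    [[0,0,0],[0,0,0]],
    [[0,0,0],[0,0,0]],
  ],
)

```text
time: 2.4
tool_pos: [435.1, 261.0, 161.4]
tcp_rot: [180.0, 0.0, 89.9]
ft_force: [0.1, -0.2, -0.3]
finger_gap: 85.2
grip_force: 0.0
```

jog_arm(
  rows=[
    [[0,0,40],[0,0,0]],
    [[0,0,80],[0,0,0]],
    [[0,0,110],[0,0,0]],
    [[0,0,130],[0,0,0]],
    [[0,0,135],[0,0,0]],
    [[0,0,135],[0,0,0]],
  ],
)

```text
time: 3.0
tool_pos: [434.4, 261.5, 26.1]
tcp_rot: [-179.9, 0.0, 89.9]
ft_force: [0.6, 0.2, 0.0]
finger_gap: 84.9
grip_force: 0.0
```

jog_arm(
  rows=[
    [[0,0,0],[0,0,0]],
    [[0,0,0],[0,0,0]],
    [[0,0,0],[0,0,0]],
    [[0,0,0],[0,0,0]],
    [[0,0,0],[0,0,0]],
    [[0,0,0],[0,0,0]],
  ],
  grip=50,
  force=40,
)

```text
time: 3.6
tool_pos: [436.1, 263.3, 28.5]
tcp_rot: [179.8, -0.1, 90.0]
ft_force: [-0.3, -2.5, 7.2]
finger_gap: 60.4
grip_force: 43.5
```

jog_arm(
  rows=[
    [[0,0,-30],[0,0,0]],
    [[0,0,-80],[0,0,0]],
    [[-38,26,-90],[0,0,0]],
    [[-77,52,-90],[0,0,0]],
    [[-115,78,-90],[0,0,0]],
    [[-153,104,-90],[0,0,0]],
    [[-191,130,-90],[0,0,0]],
    [[-230,156,-90],[0,0,0]],
    [[-257,174,-90],[0,0,0]],
    [[-257,174,-90],[0,0,0]],
  ],
)

```text
time: 4.6
tool_pos: [610.7, 1.7, 117.4]
tcp_rot: [179.8, 0.1, 89.8]
ft_force: [-0.4, 0.6, -1.7]
finger_gap: 59.9
grip_force: 44.3
```

jog_arm(
  rows=[
    [[0,0,20],[0,0,0]],
    [[0,0,40],[0,0,0]],
    [[0,0,48],[0,0,0]],
    [[0,0,51],[0,0,0]],
    [[0,0,51],[0,0,0]],
    [[0,0,52],[0,0,0]],
    [[0,0,52],[0,0,0]],
    [[0,0,53],[0,0,0]],
    [[0,0,53],[0,0,0]],
  ],
)

```text
time: 5.5
tool_pos: [609.1, 5.8, 64.6]
tcp_rot: [179.9, 0.0, 90.0]
ft_force: [-1.8, -0.3, 5.1]
finger_gap: 60.3
grip_force: 44.7
```

jog_arm(
  rows=[
    [[0,0,0],[0,0,0]],
    [[0,0,0],[0,0,0]],
    [[0,0,0],[0,0,0]],
    [[0,0,0],[0,0,0]],
    [[0,0,-30],[0,0,0]],
    [[0,0,-70],[0,0,0]],
    [[0,0,-100],[0,0,0]],
    [[0,0,-100],[0,0,0]],
  ],
  grip=85,
)

```text
time: 6.3
tool_pos: [611.8, 5.6, 169.6]
tcp_rot: [179.5, 0.0, 90.0]
ft_force: [0.4, 0.5, 0.5]
finger_gap: 84.7
grip_force: 0.0
```

jog_arm(
  rows=[
    [[93,-174,-5],[0,0,0]],
    [[93,-174,-5],[0,0,0]],
    [[93,-174,-5],[0,0,0]],
    [[93,-174,-5],[0,0,0]],
    [[93,-174,-5],[0,0,0]],
    [[93,-174,-5],[0,0,0]],
    [[93,-174,-5],[0,0,0]],
    [[93,-174,-5],[0,0,0]],
  ],
)

```text
time: 7.1
tool_pos: [435.3, 98.4, 168.3]
tcp_rot: [180.0, 0.0, 89.9]
ft_force: [0.4, -0.7, 0.2]
finger_gap: 85.3
grip_force: 0.0
```

jog_arm(
  rows=[
    [[0,0,40],[0,0,0]],
    [[0,0,80],[0,0,0]],
    [[0,0,120],[0,0,0]],
    [[0,0,145],[0,0,0]],
    [[0,0,158],[0,0,0]],
    [[0,0,162],[0,0,0]],
    [[0,0,162],[0,0,0]],
  ],
)

```text
time: 7.8
tool_pos: [435.1, 98.7, 6.6]
tcp_rot: [180.0, 0.0, 90.0]
ft_force: [-0.0, -0.6, -0.7]
finger_gap: 85.0
grip_force: 0.0
```

jog_arm(
  rows=[
    [[0,0,0],[0,0,0]],
    [[0,0,0],[0,0,0]],
    [[0,0,0],[0,0,0]],
    [[0,0,0],[0,0,0]],
    [[0,0,0],[0,0,0]],
    [[0,0,0],[0,0,0]],
  ],
  grip=50,
  force=40,
)

```text
time: 8.4
tool_pos: [436.1, 99.0, 8.2]
tcp_rot: [179.8, -0.0, 90.0]
ft_force: [-0.3, -0.8, 6.1]
finger_gap: 58.4
grip_force: 42.3
```

jog_arm(
  rows=[
    [[0,0,-30],[0,0,0]],
    [[0,0,-80],[0,0,0]],
    [[33,42,-100],[0,0,0]],
    [[66,84,-100],[0,0,0]],
    [[99,126,-100],[0,0,0]],
    [[132,166,-100],[0,0,0]],
    [[132,166,-100],[0,0,0]],
    [[132,166,-100],[0,0,0]],
  ],
)

```text
time: 9.2
tool_pos: [601.9, 232.5, 106.7]
tcp_rot: [179.9, -0.0, 90.1]
ft_force: [-1.2, 0.1, 0.3]
finger_gap: 58.1
grip_force: 43.6
```

jog_arm(
  rows=[
    [[0,0,40],[0,0,0]],
    [[0,0,75],[0,0,0]],
    [[0,0,90],[0,0,0]],
    [[0,0,94],[0,0,0]],
    [[0,0,95],[0,0,0]],
    [[0,0,96],[0,0,0]],
    [[0,0,97],[0,0,0]],
    [[0,0,97],[0,0,0]],
  ],
)

```text
time: 10.0
tool_pos: [601.5, 231.0, 11.2]
tcp_rot: [179.9, -0.0, 90.0]
ft_force: [-1.7, -1.1, 5.2]
finger_gap: 58.1
grip_force: 43.3
```

Run:
```python
from h import *
im,_=r.snapshot("side");cv2.imwrite("pics/s1.png",cv2.resize(im[130:330,190:430],None,fx=3,fy=3))
```

```text
(no output)
```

View pics/s1.png

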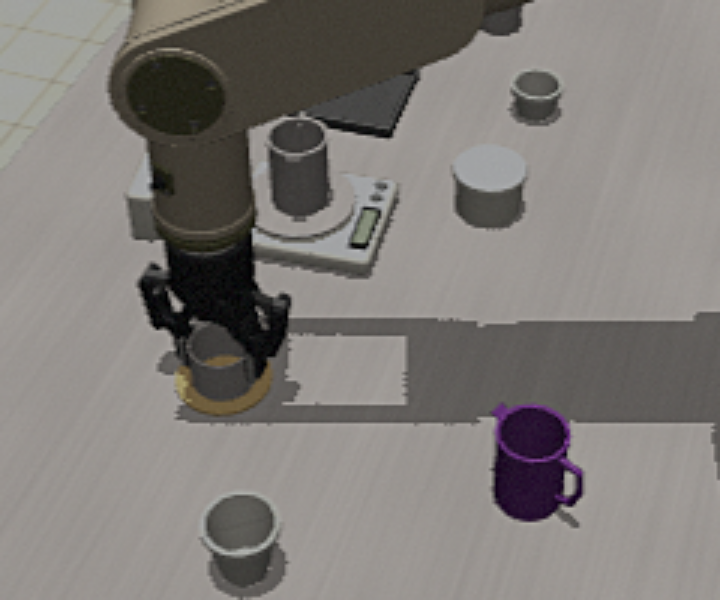

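The ring sits on the card inside the fingers (side px ≈(263,250)), and the jug stands upright on the platform. I'll release and fetch the shaker.

jog_arm(
  rows=[
    [[0,0,0],[0,0,0]],
    [[0,0,0],[0,0,0]],
    [[0,0,0],[0,0,0]],
    [[0,0,0],[0,0,0]],
    [[0,0,-30],[0,0,0]],
    [[0,0,-70],[0,0,0]],
    [[0,0,-120],[0,0,0]],
    [[0,0,-161],[0,0,0]],
    [[0,0,-161],[0,0,0]],
  ],
  grip=85,
)

```text
time: 10.95
tool_pos: [604.7, 232.2, 179.3]
tcp_rot: [179.3, -0.2, 90.0]
ft_force: [0.6, 0.8, 1.2]
finger_gap: 84.6
grip_force: 0.0
```

jog_arm(
  rows=[
    [[-640,-91.5,0],[0,0,0]],
    [[-640,-91.5,0],[0,0,0]],
    [[-640,-91.5,0],[0,0,0]],
    [[-640,-91.5,0],[0,0,0]],
    [[-640,-91.5,0],[0,0,0]],
    [[-640,-91.5,0],[0,0,0]],
    [[-640,-91.5,0],[0,0,0]],
    [[-640,-91.5,0],[0,0,0]],
    [[-640,-91.5,0],[0,0,0]],
    [[-640,-91.5,0],[0,0,0]],
  ],
)

```text
time: 11.95
tool_pos: [528.8, -266.0, 169.8]
tcp_rot: [-180.0, -0.0, 90.0]
ft_force: [1.4, 0.4, -0.3]
finger_gap: 85.1
grip_force: 0.0
```

jog_arm(
  rows=[
    [[-145,-20.7,0],[0,0,0]],
    [[-145,-20.7,0],[0,0,0]],
    [[-145,-20.7,0],[0,0,0]],
    [[-145,-20.7,0],[0,0,0]],
    [[-145,-20.7,0],[0,0,0]],
  ],
)

```text
time: 12.45
tool_pos: [508.1, -410.0, 169.2]
tcp_rot: [-180.0, -0.1, 89.9]
ft_force: [0.1, 1.2, -0.6]
finger_gap: 85.2
grip_force: 0.0
```

Run:
```python
from h import *
np.set_printoptions(precision=1,suppress=True)
print(r.sense()['tool_pos'])
T=cloud("top",save="pics/top2.png");S=cloud("side",save="pics/side2.png")
for nm,W in(("T",T),("S",S)):
    for n,c,z0,z1,rad in(("ring",(601,230),42,57,28.75),("jug",(609,5),110,125,30)):
        Q=near(W,c,42,z0,z1);print(nm,n,len(Q),Q[:,:2].min(0),Q[:,:2].max(0),circ(Q,rad) if len(Q)>8 else '')
i=cv2.imread("pics/side2.png").astype(int)
m=(i[...,1]-i[...,0]>18)&(np.hypot(S[...,0]-601,S[...,1]-230)<60);Q=S[m];print("cardS",m.sum(),Q[:,:2].min(0),Q[:,:2].max(0))
a=cv2.imread("pics/top2.png")[140:225,225:355];b=cv2.imread("pics/side2.png")[165:280,230:340]
a=cv2.resize(a,None,fx=3,fy=3,interpolation=2);b=cv2.resize(b,None,fx=3.6,fy=3.6,interpolation=2)
o=np.zeros((420,800,3),np.uint8);o[:255,:390]=a;o[:414,400:796]=b;cv2.imwrite("pics/c3.png",o)
```

```text
[ 508.1 -410.   169.2]
T ring 70 [571.2 201. ] [628.6 259.5] [600.8 230.1]
T jug 126 [578.3 -35.3] [639.7  42.9] [608.    5.9]
S ring 99 [571.4 199.1] [631.5 260.3] [601.6 230.2]
S jug 115 [576.4 -27.1] [640.9  44.6] [609.1   6.4]
cardS 295 [556.6 184.6] [647.6 274.9]
```

View pics/c3.png

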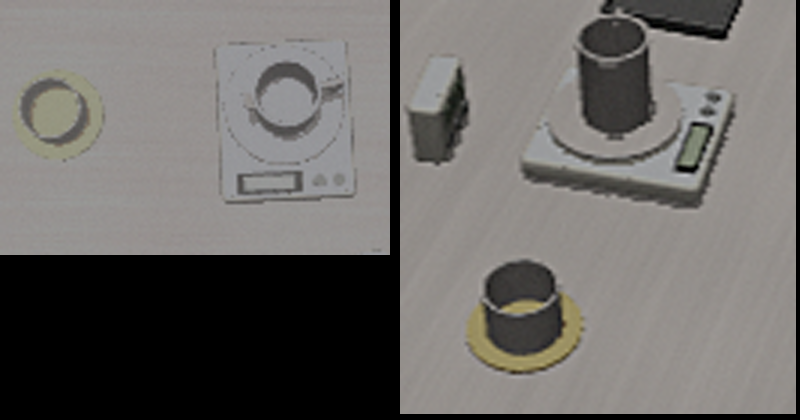

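Ring is centred on the card and jug on the platform, within ~1 mm. Now the shaker.

jog_arm(
  rows=[
    [[0,0,40],[0,0,0]],
    [[0,0,80],[0,0,0]],
    [[0,0,115],[0,0,0]],
    [[0,0,132],[0,0,0]],
    [[0,0,137],[0,0,0]],
    [[0,0,137],[0,0,0]],
  ],
)

```text
time: 13.15
tool_pos: [509.5, -408.6, 33.8]
tcp_rot: [180.0, 0.0, 90.1]
ft_force: [-0.3, -0.7, 0.4]
finger_gap: 84.9
grip_force: 0.0
```

jog_arm(
  rows=[
    [[0,0,0],[0,0,0]],
    [[0,0,0],[0,0,0]],
    [[0,0,0],[0,0,0]],
    [[0,0,0],[0,0,0]],
    [[0,0,0],[0,0,0]],
    [[0,0,0],[0,0,0]],
  ],
  grip=45,
  force=40,
)

```text
time: 13.75
tool_pos: [510.3, -410.4, 36.0]
tcp_rot: [179.8, 0.2, 90.0]
ft_force: [-0.7, 1.5, 7.4]
finger_gap: 54.8
grip_force: 41.2
```

jog_arm(
  rows=[
    [[0,0,-25],[0,0,0]],
    [[0,0,-65],[0,0,0]],
    [[0,0,-110],[0,0,0]],
    [[0,0,-140],[0,0,0]],
    [[0,0,-140],[0,0,0]],
  ],
)

```text
time: 14.25
tool_pos: [511.7, -411.8, 181.3]
tcp_rot: [179.5, 0.5, 90.0]
ft_force: [-0.1, 0.3, -1.1]
finger_gap: 55.1
grip_force: 43.1
```

jog_arm(
  rows=[
    [[40,7,0],[0,0,0]],
    [[80,15,0],[0,0,0]],
    [[125,23,0],[0,0,0]],
    [[170,31,0],[0,0,0]],
    [[215,39,0],[0,0,0]],
    [[260,47,0],[0,0,0]],
    [[305,56,0],[0,0,0]],
    [[350,64,0],[0,0,0]],
    [[395,72,0],[0,0,0]],
    [[440,80,0],[0,0,0]],
  ],
)

```text
time: 15.25
tool_pos: [588.4, 32.7, 172.4]
tcp_rot: [-179.9, 0.0, 90.0]
ft_force: [0.2, 0.0, -2.6]
finger_gap: 54.9
grip_force: 43.2
```

jog_arm(
  rows=[
    [[40,7,0],[0,0,0]],
    [[70,13,0],[0,0,0]],
    [[87.5,16,0],[0,0,0]],
    [[87.5,16,0],[0,0,0]],
    [[87.5,16,40],[0,0,0]],
    [[87.5,16,80],[0,0,0]],
    [[87.5,16,115],[0,0,0]],
    [[87.5,16,132],[0,0,0]],
    [[87.5,16,136],[0,0,0]],
    [[87.5,16,137],[0,0,0]],
  ],
)

```text
time: 16.25
tool_pos: [605.0, 117.3, 36.3]
tcp_rot: [-180.0, 0.0, 89.9]
ft_force: [0.5, -0.6, -2.9]
finger_gap: 55.0
grip_force: 42.9
```

jog_arm(
  rows=[
    [[0,0,1],[0,0,0]],
    [[0,0,2],[0,0,0]],
    [[0,0,3],[0,0,0]],
    [[0,0,3],[0,0,0]],
  ],
)

```text
time: 16.65
tool_pos: [606.4, 118.2, 35.6]
tcp_rot: [179.8, 0.0, 90.0]
ft_force: [-2.7, -1.8, 7.0]
finger_gap: 55.0
grip_force: 42.6
```

jog_arm(
  rows=[
    [[0,0,0],[0,0,0]],
    [[0,0,0],[0,0,0]],
    [[0,0,0],[0,0,0]],
    [[0,0,0],[0,0,0]],
    [[0,0,-25],[0,0,0]],
    [[0,0,-65],[0,0,0]],
    [[0,0,-110],[0,0,0]],
    [[0,0,-137],[0,0,0]],
    [[0,0,-137],[0,0,0]],
  ],
  grip=85,
)

```text
time: 17.55
tool_pos: [608.3, 118.8, 176.7]
tcp_rot: [179.4, -0.1, 90.0]
ft_force: [-0.6, 0.0, 1.2]
finger_gap: 84.8
grip_force: 0.0
```

jog_arm(
  rows=[
    [[-372.3,-179.5,0],[0,0,0]],
    [[-372.3,-179.5,0],[0,0,0]],
    [[-372.3,-179.5,0],[0,0,0]],
    [[-372.3,-179.5,0],[0,0,0]],
    [[-372.3,-179.5,0],[0,0,0]],
    [[-372.3,-179.5,0],[0,0,0]],
    [[-372.3,-179.5,0],[0,0,0]],
    [[-372.3,-179.5,0],[0,0,0]],
    [[-372.3,-179.5,0],[0,0,0]],
    [[-372.3,-179.5,0],[0,0,0]],
  ],
)

```text
time: 18.55
tool_pos: [424.3, -255.3, 169.5]
tcp_rot: [-179.9, -0.0, 89.8]
ft_force: [0.6, 0.9, -0.3]
finger_gap: 85.1
grip_force: 0.0
```

Run:
```python
from h import *
np.set_printoptions(precision=1,suppress=True)
print(r.sense()['tool_pos'])
T=cloud("top",save="pics/top3.png");S=cloud("side",save="pics/side3.png")
for nm,W in(("T",T),("S",S)):
    Q=near(W,(605,118),45,84,100);print(nm,len(Q),Q[:,:2].min(0),Q[:,:2].max(0),(Q.min(0)+Q.max(0))/2,np.percentile(Q[:,2],98))
```

```text
[ 424.3 -255.3  169.5]
T 306 [578.3  90.2] [632.  143.5] [605.1 116.8  91.9] 98.51365152638475
S 224 [578.6  92.2] [633.9 145.8] [606.3 119.   92. ] 98.804582247202
```

jog_arm(
  rows=[
    [[0,0,40],[0,0,0]],
    [[0,0,80],[0,0,0]],
    [[0,0,120],[0,0,0]],
    [[0,0,145],[0,0,0]],
    [[0,0,158],[0,0,0]],
    [[0,0,162],[0,0,0]],
    [[0,0,162],[0,0,0]],
  ],
)

```text
time: 19.35
tool_pos: [426.2, -253.5, 8.7]
tcp_rot: [180.0, 0.0, 90.1]
ft_force: [-0.2, -0.3, -0.5]
finger_gap: 84.8
grip_force: 0.0
```

jog_arm(
  rows=[
    [[0,0,0],[0,0,0]],
    [[0,0,0],[0,0,0]],
    [[0,0,0],[0,0,0]],
    [[0,0,0],[0,0,0]],
    [[0,0,0],[0,0,0]],
    [[0,0,0],[0,0,0]],
  ],
  grip=48,
  force=35,
)

```text
time: 19.95
tool_pos: [426.8, -254.7, 10.4]
tcp_rot: [179.8, 0.1, 90.0]
ft_force: [-1.1, 2.0, 7.5]
finger_gap: 57.0
grip_force: 36.1
```

jog_arm(
  rows=[
    [[0,0,-20],[0,0,0]],
    [[0,0,-50],[0,0,0]],
    [[0,0,-80],[0,0,0]],
    [[0,0,-80],[0,0,0]],
  ],
)

```text
time: 20.35
tool_pos: [428.7, -256.4, 94.2]
tcp_rot: [179.6, 0.3, 90.0]
ft_force: [0.3, -0.6, -0.3]
finger_gap: 57.0
grip_force: 37.5
```

Run:
```python
from h import *
im,_=r.snapshot("side");cv2.imwrite("pics/s4.png",cv2.resize(im[60:220,280:480],None,fx=3.5,fy=3.5))
```

```text
(no output)
```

View pics/s4.png

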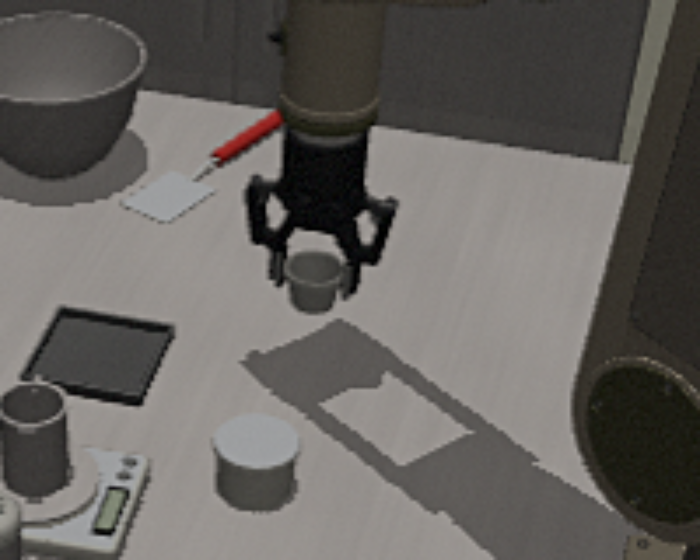

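The short mould is held level, at side px ≈(369,140). On to the tray.

jog_arm(
  rows=[
    [[8,40,0],[0,0,0]],
    [[16,85,0],[0,0,0]],
    [[25,130,0],[0,0,0]],
    [[34,175,0],[0,0,0]],
    [[39.3,201.7,0],[0,0,0]],
    [[39.3,201.7,0],[0,0,0]],
    [[39.3,201.7,30],[0,0,0]],
    [[39.3,201.7,60],[0,0,0]],
    [[39.3,201.7,72],[0,0,0]],
    [[39.3,201.7,74],[0,0,0]],
  ],
)

```text
time: 21.4
tool_pos: [625.1, -214.4, 12.5]
tcp_rot: [-179.8, -0.1, 90.0]
ft_force: [-0.2, 0.1, -1.0]
finger_gap: 56.8
grip_force: 38.8
```

jog_arm(
  rows=[
    [[0,0,1],[0,0,0]],
    [[0,0,2],[0,0,0]],
    [[0,0,3],[0,0,0]],
    [[0,0,3],[0,0,0]],
  ],
)

```text
time: 21.8
tool_pos: [627.3, -214.9, 11.9]
tcp_rot: [180.0, 0.0, 90.0]
ft_force: [-1.0, -0.3, 2.5]
finger_gap: 57.0
grip_force: 39.0
```

jog_arm(
  rows=[
    [[0,0,0],[0,0,0]],
    [[0,0,0],[0,0,0]],
    [[0,0,0],[0,0,0]],
    [[0,0,-15],[0,0,0]],
    [[0,0,-50],[0,0,0]],
    [[0,0,-95],[0,0,0]],
    [[0,0,-140],[0,0,0]],
    [[0,0,-160],[0,0,0]],
    [[0,0,-160],[0,0,0]],
  ],
  grip=75,
)

```text
time: 22.7
tool_pos: [630.1, -215.8, 178.6]
tcp_rot: [179.5, 0.2, 90.0]
ft_force: [1.2, 0.5, -0.6]
finger_gap: 74.9
grip_force: 0.0
```

jog_arm(
  rows=[
    [[45,-9,0],[0,0,0]],
    [[90,-18,0],[0,0,0]],
    [[135,-26,0],[0,0,0]],
    [[180,-35,0],[0,0,0]],
    [[225,-44,0],[0,0,0]],
    [[270,-53,0],[0,0,0]],
    [[315,-61,0],[0,0,0]],
    [[360,-70,0],[0,0,0]],
    [[405,-79,0],[0,0,0]],
    [[450,-88,0],[0,0,0]],
  ],
  grip=85,
)

```text
time: 23.7
tool_pos: [537.9, 237.0, 170.7]
tcp_rot: [-179.9, 0.0, 90.0]
ft_force: [1.3, 0.1, 0.5]
finger_gap: 85.0
grip_force: 0.0
```

jog_arm(
  rows=[
    [[45,-9,0],[0,0,0]],
    [[90,-18,0],[0,0,0]],
    [[135,-26,0],[0,0,0]],
    [[182,-35,0],[0,0,0]],
    [[182,-35,0],[0,0,0]],
    [[182,-35,0],[0,0,0]],
  ],
)

```text
time: 24.3
tool_pos: [502.9, 418.1, 170.1]
tcp_rot: [-179.9, 0.1, 90.1]
ft_force: [0.1, -0.1, -0.0]
finger_gap: 85.1
grip_force: 0.0
```

Run:
```python
from h import *
np.set_printoptions(precision=1,suppress=True)
print(r.sense()['tool_pos'])
T=cloud("top",save="pics/top5.png");S=cloud("side",save="pics/side5.png")
for nm,W in(("T",T),("S",S)):
    Q=near(W,(627,-215),40,37,50);print(nm,len(Q),Q.min(0),Q.max(0),(Q.min(0)+Q.max(0))/2,circ(Q,28),np.percentile(Q[:,2],[10,50,90]))
    Q=near(W,(627,-215),100,8,18);print("tray",cv2.minAreaRect(Q[:,:2].astype(np.float32)))
```

```text
[502.9 418.1 170.1]
T 100 [ 598.8 -244.1   37. ] [ 655.3 -185.6   45.4] [ 627.1 -214.9   41.2] [ 625.9 -214.7] [38.5 40.3 42.8]
tray ((627.8446044921875, -231.069091796875), (120.81531524658203, 153.85888671875), 0.8564592599868774)Traceback (most recent call last):
  File "<stdin>", line 6, in <module>
    return umr_minimum(a, axis, None, out, keepdims, initial, where)
ValueError: zero-size array to reduction operation minimum which has no identity
```

jog_arm(
  rows=[
    [[0,0,40],[0,0,0]],
    [[0,0,80],[0,0,0]],
    [[0,0,118],[0,0,0]],
    [[0,0,135],[0,0,0]],
    [[0,0,139.5],[0,0,0]],
    [[0,0,139.5],[0,0,0]],
  ],
)

```text
time: 25.0
tool_pos: [504.8, 416.9, 32.5]
tcp_rot: [180.0, -0.0, 89.9]
ft_force: [0.5, -0.7, -0.0]
finger_gap: 85.1
grip_force: 0.0
```

jog_arm(
  rows=[
    [[0,0,0],[0,0,0]],
    [[0,0,0],[0,0,0]],
    [[0,0,0],[0,0,0]],
    [[0,0,0],[0,0,0]],
    [[0,0,0],[0,0,0]],
    [[0,0,0],[0,0,0]],
  ],
  grip=52,
  force=35,
)

```text
time: 25.6
tool_pos: [505.9, 418.8, 35.2]
tcp_rot: [179.8, -0.2, 90.0]
ft_force: [-1.4, -0.8, 6.6]
finger_gap: 63.0
grip_force: 37.3
```

jog_arm(
  rows=[
    [[0,0,-20],[0,0,0]],
    [[0,0,-60],[0,0,0]],
    [[0,0,-105],[0,0,0]],
    [[0,0,-150],[0,0,0]],
    [[0,0,-150],[0,0,0]],
    [[0,0,-150],[0,0,0]],
  ],
)

```text
time: 26.2
tool_pos: [505.6, 418.5, 185.7]
tcp_rot: [179.7, -0.2, 90.0]
ft_force: [0.1, -0.8, -2.3]
finger_gap: 62.8
grip_force: 38.8
```

Run:
```python
from h import *
im,_=r.snapshot("side");cv2.imwrite("pics/s6.png",cv2.resize(im[200:400,150:390],None,fx=3,fy=3))
im,_=r.snapshot("side")
```

```text
(no output)
```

View pics/s6.png

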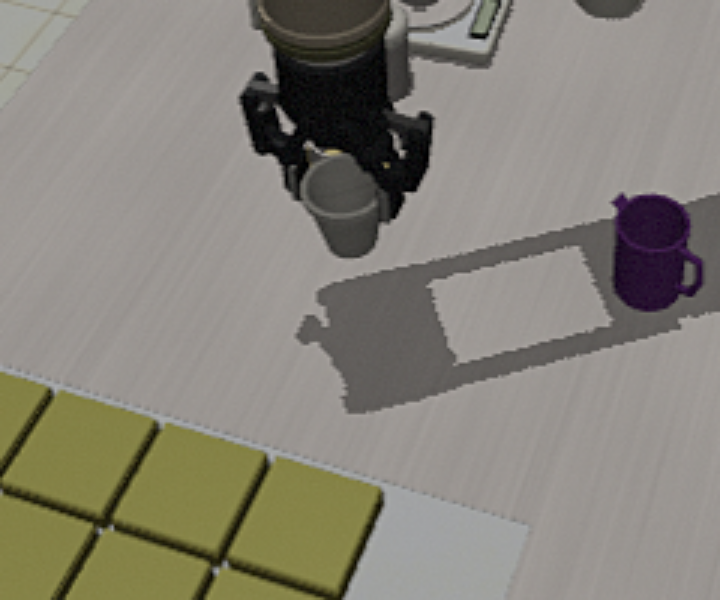

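jog_arm(
  rows=[
    [[-40,8,0],[0,0,0]],
    [[-85,17,0],[0,0,0]],
    [[-130,25,0],[0,0,0]],
    [[-175,34,0],[0,0,0]],
    [[-220,43,0],[0,0,0]],
    [[-265,52,0],[0,0,0]],
    [[-310,60,0],[0,0,0]],
    [[-355,69,0],[0,0,0]],
    [[-400,78,0],[0,0,0]],
    [[-445,87,0],[0,0,0]],
  ],
)

```text
time: 27.3
tool_pos: [590.0, -29.3, 179.6]
tcp_rot: [-179.8, -0.0, 90.0]
ft_force: [0.9, 0.3, -1.9]
finger_gap: 62.9
grip_force: 38.8
```

jog_arm(
  rows=[
    [[-45,9,0],[0,0,0]],
    [[-90,18,0],[0,0,0]],
    [[-135,26,0],[0,0,0]],
    [[-170,33,0],[0,0,0]],
    [[-187,36,0],[0,0,0]],
    [[-187,36,30],[0,0,0]],
    [[-187,36,60],[0,0,0]],
    [[-187,36,85],[0,0,0]],
    [[-187,36,85],[0,0,0]],
    [[-187,36,85],[0,0,0]],
  ],
)

```text
time: 28.3
tool_pos: [626.3, -213.7, 95.7]
tcp_rot: [-179.8, -0.1, 90.0]
ft_force: [0.6, -0.7, -0.3]
finger_gap: 62.7
grip_force: 38.9
```

Run:
```python
from h import *
np.set_printoptions(precision=1,suppress=True)
s=r.sense();print(s['tool_pos'],s['tcp_rot'])
im,d=r.snapshot("side");W=cloud("side",d)
cv2.imwrite("pics/s7.png",cv2.resize(im[80:220,240:440],None,fx=4,fy=4))
Q=near(W,(627,-215),40,37,48);print(len(Q),Q.min(0),Q.max(0))
```

```text
[ 626.3 -213.7   95.7] [-179.8   -0.1   90. ]
52 [ 599.  -238.8   37.2] [ 657.4 -183.1   46.1]
```

View pics/s7.png

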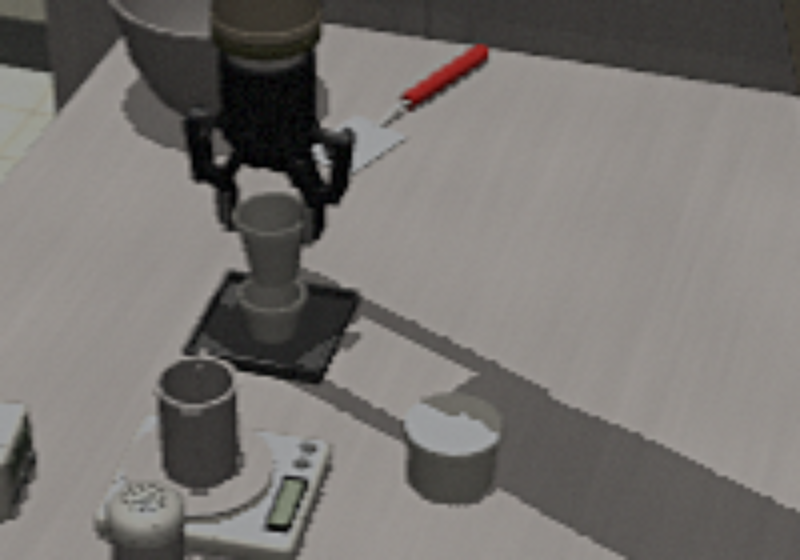

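jog_arm(
  rows=[
    [[0,0,15],[0,0,0]],
    [[0,0,28],[0,0,0]],
    [[0,0,37],[0,0,0]],
    [[0,0,42],[0,0,0]],
    [[0,0,45],[0,0,0]],
    [[0,0,46],[0,0,0]],
    [[0,0,46],[0,0,0]],
    [[0,0,46],[0,0,0]],
  ],
)

```text
time: 29.15
tool_pos: [627.1, -214.7, 51.0]
tcp_rot: [-180.0, 0.0, 90.0]
ft_force: [0.2, 0.4, -2.0]
finger_gap: 62.8
grip_force: 38.9
```

Run:
```python
from h import *
np.set_printoptions(precision=2,suppress=True)
F=[]
for i in range(3):
    r.snapshot("side");s=r.sense();F.append(np.r_[s['tool_pos'],s['ft_force']])
print(np.array(F))
```

```text
[[ 627.15 -214.67   50.98   -0.08   -0.23   -1.67]
 [ 627.1  -214.66   50.94    0.39    0.31   -1.24]
 [ 627.11 -214.66   50.92    0.32   -0.41   -1.33]]
```

jog_arm(
  rows=[
    [[0,0,0.5],[0,0,0]],
    [[0,0,1],[0,0,0]],
    [[0,0,1.5],[0,0,0]],
    [[0,0,1.5],[0,0,0]],
    [[0,0,1.5],[0,0,0]],
  ],
)

```text
time: 29.8
tool_pos: [627.3, -214.6, 49.4]
tcp_rot: [180.0, 0.0, 90.0]
ft_force: [-0.2, -0.2, 0.5]
finger_gap: 62.6
grip_force: 39.0
```

jog_arm(
  rows=[
    [[0,0,0.5],[0,0,0]],
    [[0,0,1],[0,0,0]],
    [[0,0,1],[0,0,0]],
    [[0,0,1],[0,0,0]],
  ],
)

```text
time: 30.2
tool_pos: [627.5, -214.8, 48.8]
tcp_rot: [180.0, 0.0, 90.0]
ft_force: [-0.9, 1.9, 4.4]
finger_gap: 62.6
grip_force: 39.3
```

jog_arm(
  rows=[
    [[0,0,-0.7],[0,0,0]],
    [[0,0,-0.7],[0,0,0]],
    [[0,0,-0.7],[0,0,0]],
  ],
)

```text
time: 30.5
tool_pos: [627.1, -214.6, 48.9]
tcp_rot: [-180.0, -0.0, 90.0]
ft_force: [1.2, 0.5, 1.7]
finger_gap: 62.3
grip_force: 39.1
```

jog_arm(
  rows=[
    [[0,0,0],[0,0,0]],
    [[0,0,0],[0,0,0]],
    [[0,0,0],[0,0,0]],
    [[0,0,0],[0,0,0]],
    [[0,0,-15],[0,0,0]],
    [[0,0,-50],[0,0,0]],
    [[0,0,-95],[0,0,0]],
    [[0,0,-130],[0,0,0]],
    [[0,0,-130],[0,0,0]],
  ],
  grip=82,
)

```text
time: 31.4
tool_pos: [630.9, -216.2, 188.6]
tcp_rot: [179.3, 0.3, 90.0]
ft_force: [0.9, -0.5, 1.9]
finger_gap: 82.5
grip_force: 0.0
```

jog_arm(
  rows=[
    [[-100,-160,0],[0,0,0]],
    [[-100,-160,0],[0,0,0]],
    [[-100,-160,0],[0,0,0]],
    [[-100,-160,0],[0,0,0]],
    [[-100,-160,0],[0,0,0]],
    [[-100,-160,0],[0,0,0]],
  ],
)

```text
time: 32.0
tool_pos: [466.6, -315.2, 179.7]
tcp_rot: [180.0, 0.0, 89.9]
ft_force: [0.8, 0.7, -0.8]
finger_gap: 81.9
grip_force: 0.0
```

Run:
```python
from h import *
np.set_printoptions(precision=1,suppress=True)
T=cloud("top",save="pics/top8.png");S=cloud("side",save="pics/side8.png")
for nm,W in(("T",T),("S",S)):
    for n,c,z0,z1,rad in(("tall",(627,-215),66,85,30.75),("short",(627,-215),33,46,29),("ring",(601,230),42,57,28.75),("jug",(609,5),110,125,30),("shk",(605,118),84,105,27),("tub",(431,-79),50,60,38),("timer",(756,44),55,68,0)):
        Q=near(W,c,45,z0,z1)
        if len(Q)>8:print(nm,n,len(Q),(Q.min(0)+Q.max(0))[:2]/2,circ(Q,rad),np.percentile(Q[:,2],[10,50,90]))
a=cv2.resize(cv2.imread("pics/top8.png")[110:260,220:430],None,fx=1.85,fy=1.85,interpolation=2);b=cv2.resize(cv2.imread("pics/side8.png")[110:290,225:385],None,fx=2.5,fy=2.5,interpolation=2)
o=np.zeros((460,800,3),np.uint8);o[:a.shape[0],:a.shape[1]]=a;o[:b.shape[0],395:395+b.shape[1]]=b;cv2.imwrite("pics/c8.png",o)
```

```text
T tall 145 [ 625.6 -216. ] [ 624.4 -214.8] [69.  72.7 75.3]
T short 73 [ 622.2 -212.9] [ 622.8 -209.7] [34.6 39.9 43.4]
T ring 77 [599.6 229.9] [600.6 229.8] [43.8 47.4 50.7]
T jug 126 [609.3   6.5] [607.9   5.8] [113.2 115.9 118.1]
T shk 312 [605.  116.6] [610.  117.6] [87.1 93.1 96.6]
T tub 549 [431.1 -79.5] [429.9 -89.7] [51.8 54.5 57.4]
T timer 252 [756.2  44.3] [755.4  43.8] [58.1 61.3 64.3]
S tall 114 [ 625.5 -214.4] [ 626.2 -214.6] [67.5 72.  76.4]
S short 77 [ 625.9 -213.9] [ 626.7 -216.8] [37.4 41.4 45. ]
S ring 107 [601.9 230.4] [601.8 230.6] [43.2 46.6 49.3]
S jug 111 [610.    5.4] [609.1   5.7] [112.3 115.3 118.2]
S shk 219 [606.9 117.9] [608.7 111.5] [87.  92.6 96.4]
S tub 316 [432.7 -78. ] [432.  -80.2] [52.2 54.5 57. ]
S timer 167 [757.7  44. ] [754.9  48.1] [56.9 61.1 64.5]
```

View pics/c8.png

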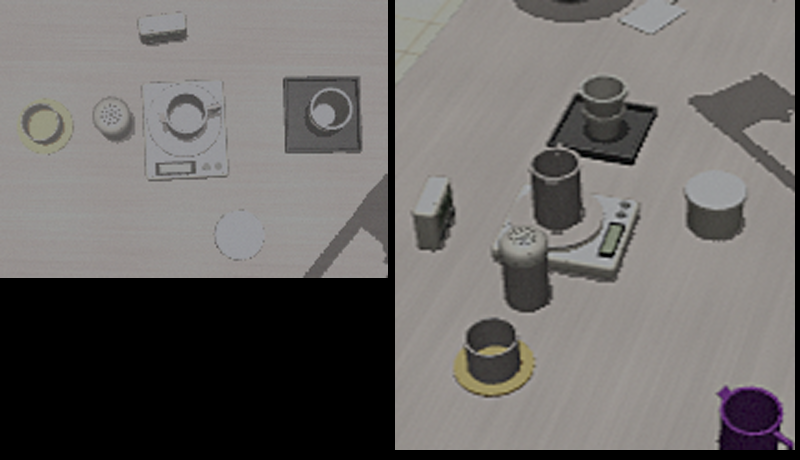

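Run:
```python
from h import *
np.set_printoptions(precision=3,suppress=True)
for n in("top","side"):
    W=cloud(n);Q=near(W,(626,-215),45,66,85)
    A=np.c_[Q[:,0]-626,Q[:,1]+215,np.ones(len(Q))];print(n,np.linalg.lstsq(A,Q[:,2],rcond=None)[0])
```

```text
top [-0.006  0.004 72.625]
side [ 0.008  0.004 72.134]
```

Level and seated (rim about 73 mm, as expected). Handing in.

```bash
python3 -c "
from bench import r
print(r.hand_in())"
```

```text
the job is handed in; nothing more can be done
None
```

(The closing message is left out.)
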